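Clear the label dispenser and lock its guide leg at the mark

ROBOT

A 6-joint arm with a two-finger parallel gripper is mounted at the origin on the work surface. World frame = base frame: x ahead of the robot, y to its left, z up, the work surface at z = 0. Lengths are in m, angles in rad, forces in N, time in s.
With the tool pointing down it reaches from about 0.25 to 0.775 m from the base axis. Payload 4 kg.
Tool frame: the origin (TCP) lies midway between the tips of the shut fingers; the grasp point (between the pads) lies 19 mm behind it (robot.tcp_to_grasp is the distance from the TCP to the grasp point, in m); z points along the fingers, x is the direction in which the jaws open and shut, and the axes are right-handed (so a half turn about z gives the same grasp; the last joint's range is limited). The gripper opens to 94 mm and grips with 3 to 60 N. Pads are 16 mm wide; open, the fingers measure 119 mm over their backs; the gripper's body (75 mm by 177 mm) begins 78 mm behind the grasp point.
Start: joints at [-1.213, 0.087, 1.371, -0, 1.684, -0.103], TCP at [0.245, -0.493, 0.206] pointing down, gripper open.
Joint ranges: [-3.1, 3.1], [-0.76, 2.03], [0.27, 2.55], [-1.08, 4.22], [0.17, 2.65], [-2.57, 2.57]. Speed limits (rad/s): [2.79, 2.79, 3.14, 3.14, 3.14, 3.14].

INTERFACE

Orientations are given as [roll, pitch, yaw] about the fixed x, y, z axes, in that order (R = Rz(yaw) Ry(pitch) Rx(roll)).
In Python, from bench import get_obs, vision, robot gives the robot as it stands.
- The arm moves only by the tool servo_tool, never from a script. Its argument "targets" is text: rows parted by semicolons, each of 7 numbers parted by spaces: the opening, from 0 (shut) to 1 (fully open), then the shift along the tool's x, y, z as a fraction of full scale, then the turn, a rotation vector about the tool's x, y, z as a fraction of full scale. A call has 1 to 12 rows; each row is the pose to reach, as a shift and turn from the pose commanded when the call began, along the tool's axes at that moment, turning the shorter way round; what a row does not reach only later rows make up. Full scale, the value 1, is 0.25 m for a shift and pi rad for a turn. A row lasts 1/12 s, in which the tool goes at most 41.7 mm and 7.16 degrees, less where a joint would pass 70% of its speed; a pose out of reach is approached as far as the arm can. A call with a number of a shift or a turn outside -1 to 1 is refused whole. A call with a gripper value outside its range is refused whole. The fingers move at their own pace and stop on an object; the grip force is fixed at half the most. Time passes only in rows, so rows that repeat a pose let the fingers close. It gives the time, the measured TCP pose, the force and the opening at its end, in the units of the state.
- get_obs(): the state, without advancing time (a new reading comes with each control period).
- vision.snapshot(name): name is "scene" or "top" or "wrist"; returns a dict with "image" (420x560x3 uint8, red, green, blue), "mtx" (3x3 intrinsics, pixels), "world_from_camera" (4x4, takes a point from camera to world coordinates); the wrist camera has in their place "T_tool_cam" (4x4, takes a point from camera to tool coordinates, whose origin is the TCP and whose axes are the tool frame's). Camera axes: x right, y down, z forward; pixel columns grow to the right and rows downward; lengths in m; the calibration is good to about 2 mm. The wrist camera is an equidistant fisheye: a pixel r from the principal point sees the ray r / f radians off the axis. A picture is of the moment at which its call begins: read the wrist's pose just before it. There is no depth.
- robot.close_job(): hands the job in, once; it reports no verdict.
The state is a dict: "time": time; "joint_positions": joint angles; "qvel": joint speeds; "joint_torque": joint torques, N m; "tool_pos": TCP position; "ee_rot": TCP orientation; "wrist_force": force on the tool from outside, world axes, zero at the start; "wrist_torque": the same for the moment, N m; "width": finger opening in m.
Only numpy, scipy, OpenCV 4.12 (cv2) and the standard library are available. Lean on these libraries where they do the work, as an engineer would, in place of code of your own. Each camera call takes 0.05 s, during which the arm holds its last target.

TASK

Get the buffet's label dispenser ready for a wider roll: slide the wound label roll up off its spindle and set it down flat in the low steel tray, without dropping it. Then draw the spring-loaded guide leg out until its pointer is level with the line on the index clip and, holding it there, squeeze the cam lever fully closed against the leg; do not close the lever anywhere but at the mark, and leave the mug, the small cup, the jar and the saucers where they stand. Finish while still holding: the gripper stays pinched on leg and closed lever, keeping the pointer at the mark.

Things in the scene. Friction and masses are not known exactly. Their poses are not given: they have to be found in the camera images.
- spindle_top (a point): Top centre of the dispenser's upright steel spindle, 20 mm thick, 80 mm above the counter, 54 mm above the white housing it stands on. The dispenser is screwed down: a plate 150 x 285 mm, 8 mm thick. Axes: the dispenser's own; +y is the way the guide leg draws out, x across it, z up. With the leg fully in, the leg head's centre is 85 mm to +y of the spindle.
- roll_center (a point): Centre (half-way up) of the wound paper label roll: a ring 64 mm outside diameter, 26 mm hole, 40 mm high, about 90 g, upright round the spindle, its underside resting on the housing, so that the spindle stands 14 mm out above it. z is its axis.
- tray: Low square steel tray, fixed, 150 x 150 mm outside, walls 5 mm thick, rim 20 mm above the counter, inner floor 5 mm above the counter. Origin: centre of its underside. Its place and that of the saucers may be swapped.
- guide_leg (a joint): How far the guide leg is drawn out, m: 0 fully in (where it starts), 0.085 at most. A spring pulls it back in with about 4 to 6 N all the time; the lever does not stop the spring, so it must be held.
- leg_head (a point): Centre of the guide leg's grey grip head (moves with the leg), 34 mm above the counter; axes as the dispenser's. The head reaches from 12 to 56 mm above the counter and 22 mm to either side along y. A flat cheek for one finger is at x = -12 mm; the lever is on the +x side. With the lever closed, head and lever are 24 mm wide, x = -12 to +12 mm, centred here.
- push_plate (a point): Middle of the near face of the upright push plate on the leg head: 31 mm to -x and 27 mm to +y of the head's centre, 34 mm above the counter. The plate is 6 mm thick along y, stands out from the cheek (x = -12) to x = -50 mm of the head's centre, 12 to 56 mm above the counter. A finger beside the cheek, moved to +y, pushes on it and so draws the leg out.
- leg_pointer (a point): Tip of the thin pointer tongue at the foot of the push plate: 65 mm to -x and 30 mm to +y of the leg head's centre, 11.5 mm above the counter; moves with the leg. Axes as the dispenser's.
- length_mark (a point): The white index line on the small dark steel index clip (18 x 10 x 6 mm) fixed on the dispenser's plate beside the leg, 14 mm above the counter at its top; this point is the end of the line next to the pointer's path. Axes as the dispenser's: the pointer is at the mark when it has the same y. The clip is 35 to 70 mm of leg travel out.
- cam_lever (a joint): Cam lever angle, rad: 0 closed (flat along the head), starts open at 0.32 to 0.40, stop at 0.45. Stays where left; some 3 N at 40 mm from the pivot moves it. Upright pivot 8 mm to +x, 22 mm to -y of the head's centre; the black lever, 60 mm long, 8 mm thick, 19 to 53 mm above the counter, runs from it to +y, its free end out to +x when open. Push its outside to -x to close it.
- lever_tip (a point): Free end of the cam lever, 60 mm from its pivot, at mid thickness, 36 mm above the counter.
- saucers: Bystander, to be left alone: stack of five white saucers, 140 mm wide, 42 mm high. Origin: centre of its underside.
- mug: Bystander, to be left alone: white mug, 76 mm wide, 85 mm high. Origin: centre of its underside.
- sugar_jar: Bystander, to be left alone: glass jar with a steel lid, 68 mm wide, 100 mm high. Origin: centre of its underside.
- creamer: Bystander, to be left alone: small white cup, 60 mm wide, 50 mm high. Origin: centre of its underside.
There are look-alikes about, which are no part of the job. What is shaped like the part that bears roll_center but orange or purple is not meant.

How it is judged:
On the way, in this order (a step that is already met when the one before it is completed fails the run):
1. the roll is drawn up clear of the spindle's top (z of roll_center in the frame of spindle_top above 0.015 m and horizontal distance between roll_center and spindle_top below 0.06 m).
2. the roll lies flat in the tray, let go (x of roll_center in the frame of tray between -0.05 and 0.05 m and y of roll_center in the frame of tray between -0.05 and 0.05 m and z of roll_center in the frame of tray below 0.029 m and angle between roll_center's own z axis and vertical below 0.1 rad and contact force between the fingers and label_roll below 0.1 N), for 0.2 s.
3. the leg is held at the mark by the gripper, lever still open (y of leg_pointer in the frame of length_mark between -0.006 and 0.006 m and contact force between the fingers and guide_leg above 1 N and value of joint cam_lever above 0.2 rad), for 0.2 s.
4. the lever is closed while the leg is held at the mark (y of leg_pointer in the frame of length_mark between -0.006 and 0.006 m and contact force between the fingers and guide_leg above 3 N and value of joint cam_lever below 0.06 rad), for 0.2 s.
At the end, for the whole second after the job is handed in: The gripper still pinches guide leg and cam lever (over 3 N on leg and lever together, over 2 N on the lever), the lever is closed to within 0.06 rad, the leg is still and its pointer within 6 mm of the index line along the leg; the label roll lies flat on the tray's floor, released and at rest (all of step 2 and all of step 4 and contact force between the fingers and cam_lever above 2 N and velocity of joint guide_leg between -0.01 and 0.01 m/s and linear speed of label_roll below 0.02 m/s); the arm keeps its last pose, push and grip.
It fails at once if the lever is closed while the pointer is more than 10 mm from the mark (value of joint cam_lever below 0.12 rad and (y of leg_pointer in the frame of length_mark below -0.01 m or y of leg_pointer in the frame of length_mark above 0.01 m)).
It fails at once if the roll is dropped (contact force between the fingers and label_roll below 0.1 N and linear speed of label_roll above 0.7 m/s).
It fails at once if a bystander is pushed more than 40 mm or knocked over (distance of any of saucers, mug, sugar_jar, creamer from where it was at the start of the episode above 0.04 m or angle between any of saucers, mug, sugar_jar, creamer's own z axis and vertical above 0.5 rad).
It also fails if it takes over 54 s, if anything falls off the work surface, if the arm or the gripper's body presses on something with over 40 N, if the wrist force passes 120 N, or if a joint passes its speed limit or range.

## Working session

There is one attempt and no reset: what is moved stays moved. The work goes in short steps, Python scripts to look and compute and a tool call to move; the robot and the scene stay as the last step left them, time stands still between calls to the robot, and variables do not carry over. Pictures are saved under pics/ and viewed, and the job is handed in when it is done.

Besides the shell and the picture viewer there is one more tool, called after "Call:" as name(argument=value, ...), one argument or row to a line, values as JSON. servo_tool: Moves the arm, as the interface text tells. Its arguments: {"type":"object","properties":{"targets":{"type":"string"}},"required":["targets"]}

```bash
ls; mkdir -p pics; python3 - <<'E'
from bench import get_obs, vision, robot
import cv2,numpy as np
print(get_obs())
np.set_printoptions(precision=4,suppress=True)
for n in ["scene","top","wrist"]:
    s=vision.snapshot(n); cv2.imwrite(f"pics/{n}0.png",s["image"][:,:,::-1])
    print(n,s["mtx"],s.get("world_from_camera",s.get("T_tool_cam")))
E
```

```text
pics
{'time': 0.0, 'joint_positions': array([-1.21310919e+00,  8.79138610e-02,  1.37227536e+00, -3.19608193e-05,
        1.68360170e+00, -1.03084859e-01]), 'qvel': array([-1.38748386e-03, -9.07582732e-04, -2.68828940e-04, -3.69795532e-04,
       -1.07781680e-03, -7.79774361e-06]), 'joint_torque': array([ 1.49923108e-03, -3.40173018e+01, -3.02425182e+01,  7.19998847e-02,
        3.28593620e-02, -1.54086010e-04]), 'tool_pos': array([ 0.24434626, -0.49211144,  0.20431597]), 'ee_rot': array([-3.14139804e+00,  2.18986608e-03, -1.11002768e+00]), 'wrist_force': array([-0.23868674,  0.5563371 , -0.05192921]), 'wrist_torque': array([-0.02631842,  0.01403301, -0.00431191]), 'width': 0.09396373323603233}
scene [[466.3665   0.     287.0694]
 [  0.     466.3665 206.5585]
 [  0.       0.       1.    ]] [[ 0.8648  0.4277 -0.2631  0.8277]
 [ 0.502  -0.7463  0.4371 -0.4376]
 [-0.0094 -0.5101 -0.8601  0.9289]
 [ 0.      0.      0.      1.    ]]
top [[488.8529   0.     280.2007]
 [  0.     488.8529 210.2722]
 [  0.       0.       1.    ]] [[-0.0191 -0.9968  0.0778  0.4429]
 [-0.9997  0.0179 -0.0168  0.0031]
 [ 0.0153 -0.0781 -0.9968  1.3858]
 [ 0.      0.      0.      1.    ]]
wrist [[325.1923   0.     274.8211]
 [  0.     325.1923 208.2914]
 [  0.       0.       1.    ]] [[ 1.     -0.0018 -0.0002 -0.0012]
 [ 0.0018  0.9595  0.2817 -0.0834]
 [-0.0003 -0.2817  0.9595 -0.179 ]
 [ 0.      0.      0.      1.    ]]
```

View pics/scene0.png

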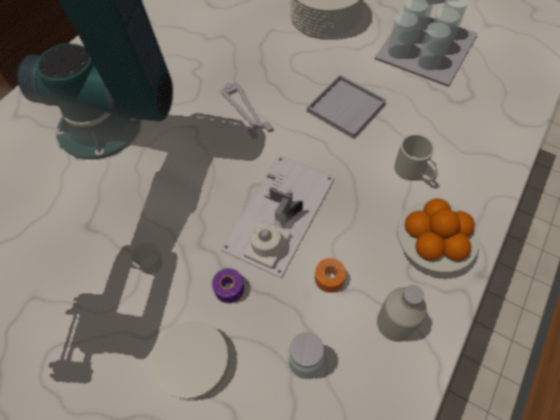

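View pics/top0.png

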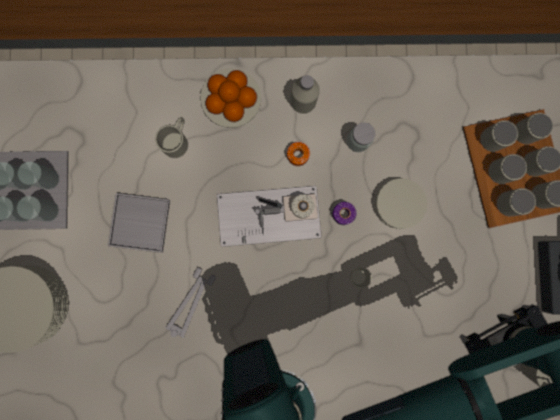

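View pics/wrist0.png

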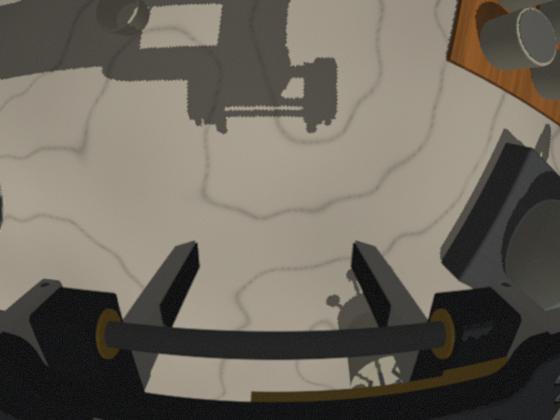

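Top view: dispenser near (268,215), roll at (302,206), tray (140,222), leg drawing out to the left (+y). I'll zoom in.

```bash
python3 - <<'E'
import cv2
t=cv2.imread("pics/top0.png"); s=cv2.imread("pics/scene0.png")
cv2.imwrite("pics/t_c.png",cv2.resize(t[175:260,205:335],None,fx=6,fy=6,interpolation=cv2.INTER_CUBIC))
cv2.imwrite("pics/s_c.png",cv2.resize(s[150:280,210:345],None,fx=4.6,fy=4.6,interpolation=cv2.INTER_CUBIC))
cv2.imwrite("pics/t_d.png",cv2.resize(t[60:260,100:400],None,fx=2.6,fy=2.6,interpolation=cv2.INTER_CUBIC))
E
```

```text
(no output)
```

View pics/t_c.png

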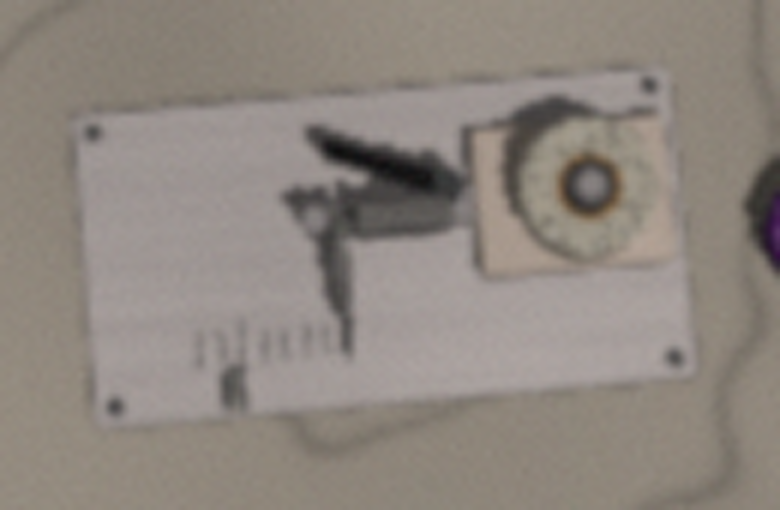

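View pics/s_c.png

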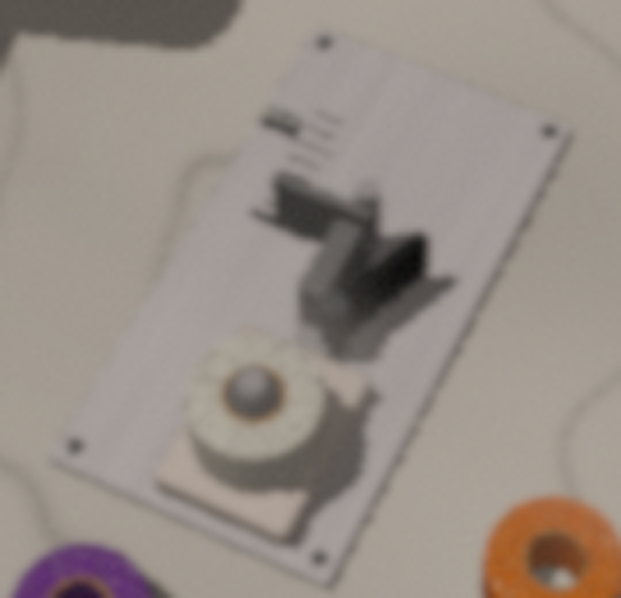

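View pics/t_d.png

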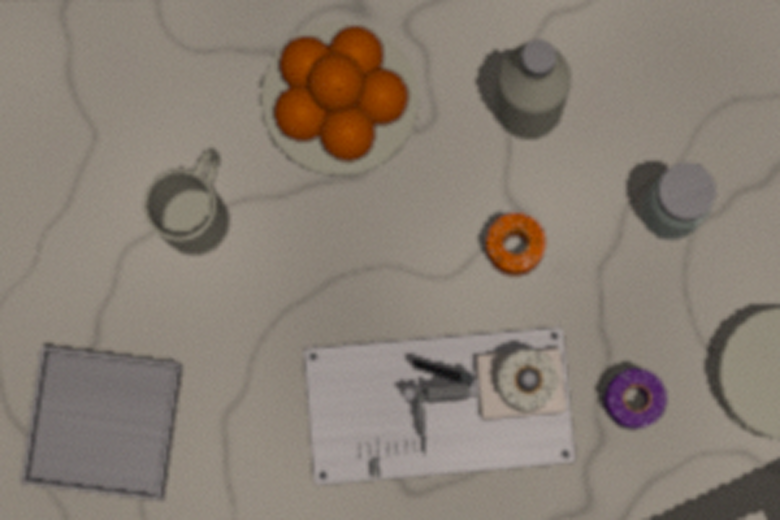

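Top crop: roll on spindle at crop (590,185), lever (open) and leg head at (400,200), pointer tongue tip (345,350), dark index clip (233,385). The creamer seems to be in the arm's shadow at top (361,276). Measuring.

```bash
cat > h.py <<'E'
import numpy as np, cv2
np.set_printoptions(precision=4,suppress=True)
K={'scene':(np.array([[466.3665,0,287.0694],[0,466.3665,206.5585],[0,0,1]]),np.array([[0.8648,0.4277,-0.2631,0.8277],[0.502,-0.7463,0.4371,-0.4376],[-0.0094,-0.5101,-0.8601,0.9289]])),
'top':(np.array([[488.8529,0,280.2007],[0,488.8529,210.2722],[0,0,1]]),np.array([[-0.0191,-0.9968,0.0778,0.4429],[-0.9997,0.0179,-0.0168,0.0031],[0.0153,-0.0781,-0.9968,1.3858]]))}
def ray(cam,u,v):
    M,T=K[cam]; d=T[:,:3]@np.linalg.solve(M,[u,v,1.]); return T[:,3],d/np.linalg.norm(d)
def onz(cam,u,v,z):
    o,d=ray(cam,u,v); return o+d*(z-o[2])/d[2]
def proj(cam,p):
    M,T=K[cam]; q=M@(T[:,:3].T@(np.asarray(p)-T[:,3])); return q[:2]/q[2]
E
python3 - <<'E'
from h import *
T=lambda u,v,z:onz('top',205+(u-2.5)/6,175+(v-2.5)/6,z)
S=lambda u,v,z:onz('scene',210+(u-1.8)/4.6,150+(v-1.8)/4.6,z)
c=[T(75,115,.008),T(660,68,.008),T(693,375,.008),T(98,425,.008)]
print("top corners",np.array(c),np.mean(c,0))
d=[np.linalg.norm(c[i]-c[i-1]) for i in range(4)];print(d)
for a,b in((1,0),(2,3)):
    e=c[b]-c[a];print("yaw",np.degrees(np.arctan2(-e[0],e[1])))
for a,b in((3,0),(2,1)):
    e=c[b]-c[a];print("yaw",np.degrees(np.arctan2(e[1],e[0])))
cs=[S(330,28,.008),S(575,135,.008),S(332,590,.008),S(52,460,.008)]
print("scene corners",np.array(cs),np.mean(cs,0))
print("spindle top",T(591,183,.08),S(254,385,.08))
print("pointer",T(346,352,.0115),S(252,211,.0115))
print("clip",T(235,368,.014),T(233,388,.014),S(282,124,.014))
print("holes top",[T(*p,.008) for p in((93,132),(649,84),(674,357),(115,406))])
print("holes scene",[S(*p,.008) for p in((324,41),(549,131),(319,558),(75,445))])
# tray
for p in((47,345),(181,362),(163,497),(25,480)):
    print("tray",onz('top',100+p[0]/2.6,60+p[1]/2.6,.02))
print("creamer",onz('top',361,276,.05),onz('scene',147,258,.05))
print("mug",onz('top',171,139,.085),"jar",onz('top',363,133,.1),"orange",onz('top',298,153,.04),"purple",onz('top',343,211,.04),onz('top',305,85,.1))
E
```

```text
top corners [[ 0.6005  0.1576  0.008 ]
 [ 0.6181 -0.1192  0.008 ]
 [ 0.4726 -0.1311  0.008 ]
 [ 0.4545  0.1481  0.008 ]] [0.5364 0.0139 0.008 ]
[np.float64(0.1463210176920848), np.float64(0.2772633359573017), np.float64(0.14595959634173267), np.float64(0.2798219100903088)]
yaw 3.635357516598411
yaw 3.7144298974807435
yaw 3.6874261015902365
yaw 4.6918669988149375
scene corners [[ 0.4609  0.149   0.008 ]
 [ 0.6057  0.1525  0.008 ]
 [ 0.624  -0.1261  0.008 ]
 [ 0.4757 -0.1357  0.008 ]] [0.5416 0.0099 0.008 ]
spindle top [ 0.5577 -0.0806  0.08  ] [ 0.5605 -0.0839  0.08  ]
pointer [0.4863 0.0316 0.0115] [0.4864 0.0283 0.0115]
clip [0.4798 0.0834 0.014 ] [0.4705 0.0845 0.014 ] [0.473  0.0798 0.014 ]
holes top [array([0.5923, 0.1492, 0.008 ]), array([ 0.6106, -0.1137,  0.008 ]), array([ 0.4812, -0.1224,  0.008 ]), array([0.4632, 0.1401, 0.008 ])]
holes scene [array([0.4625, 0.14  , 0.008 ]), array([0.5929, 0.1481, 0.008 ]), array([ 0.6108, -0.1155,  0.008 ]), array([ 0.4807, -0.1237,  0.008 ])]
tray [0.6069 0.4325 0.02  ]
tray [0.586  0.2889 0.02  ]
tray [0.4416 0.3083 0.02  ]
tray [0.4625 0.4549 0.02  ]
creamer [ 0.364  -0.2357  0.05  ] [ 0.3701 -0.2413  0.05  ]
mug [0.742  0.2713 0.085 ] jar [ 0.7469 -0.2443  0.1   ] orange [ 0.7072 -0.0723  0.04  ] purple [ 0.5428 -0.1933  0.04  ] [ 0.8806 -0.0919  0.1   ]
```

```bash
cat >> h.py <<'E'
from scipy.spatial.transform import Rotation as R
def mv(pos,yaw,frm=None,frmrot=None):
    from bench import get_obs
    o=get_obs(); p=np.array(o['tool_pos'] if frm is None else frm); r=R.from_euler('xyz',o['ee_rot'] if frmrot is None else frmrot)
    t=R.from_euler('xyz',[np.pi,0,yaw])
    s=r.inv().apply(np.array(pos)-p)/.25; w=(r.inv()*t).as_rotvec()/np.pi
    print('from',p,o['ee_rot'],'w',o['width'],'F',o['wrist_force']); print('shift',s.round(4),'turn',w.round(4), 'rows>=',np.linalg.norm(s)*.25/.0417,np.linalg.norm(w)*180/7.16)
YAW=np.radians(3.75); SP=np.array([.559,-.082,0])
ex=np.array([np.cos(YAW),np.sin(YAW),0]); ey=np.array([-np.sin(YAW),np.cos(YAW),0])
E
python3 - <<'E'
from h import *
mv([.42,-.28,.24],YAW,frm=[.245,-.493,.206],frmrot=[np.pi,0,-1.11])
E
```

```text
from [ 0.245 -0.493  0.206] [-3.1414  0.0016 -1.11  ] w 0.0939453446466595 F [ 0.8895 -0.2066  0.5329]
shift [-0.4519 -1.0058 -0.136 ] turn [ 0.      0.     -0.3742] rows>= 6.660884610230767 9.40618928205606
```

Call:
servo_tool(
  targets="1 -0.45 -1 -0.14 0 0 -0.374;1 -0.45 -1 -0.14 0 0 -0.374;1 -0.45 -1 -0.14 0 0 -0.374;1 -0.45 -1 -0.14 0 0 -0.374;1 -0.45 -1 -0.14 0 0 -0.374;1 -0.45 -1 -0.14 0 0 -0.374;1 -0.45 -1 -0.14 0 0 -0.374;1 -0.45 -1 -0.14 0 0 -0.374;1 -0.45 -1 -0.14 0 0 -0.374;1 -0.45 -1 -0.14 0 0 -0.374;1 -0.45 -1 -0.14 0 0 -0.374;1 -0.45 -1 -0.14 0 0 -0.374",
)

```text
time: 1.15
tool_pos: [0.4184, -0.2806, 0.2402]
ee_rot: [-3.141, 0.0, 0.064]
wrist_force: [-0.2, 0.3, 0.2]
width: 0.0939
```

```bash
python3 - <<'E'
from h import *
mv([.559,-.082,.2],YAW)
E
```

```text
from [ 0.4184 -0.2806  0.2402] [-3.1412  0.0004  0.0636] w 0.09387913959787336 F [-0.2437  0.3457  0.1908]
shift [ 0.6118 -0.7568  0.1606] turn [-0.0001  0.0001 -0.0006] rows>= 5.913515506095667 0.015528004166308196
```

Call:
servo_tool(
  targets="1 0.61 -0.757 0.16 0 0 0;1 0.61 -0.757 0.16 0 0 0;1 0.61 -0.757 0.16 0 0 0;1 0.61 -0.757 0.16 0 0 0;1 0.61 -0.757 0.16 0 0 0;1 0.61 -0.757 0.16 0 0 0;1 0.61 -0.757 0.16 0 0 0;1 0.61 -0.757 0.16 0 0 0;1 0.61 -0.757 0.16 0 0 0",
)

```text
time: 1.9
tool_pos: [0.5581, -0.0825, 0.2003]
ee_rot: [3.141, 0.001, 0.064]
wrist_force: [-0.6, -0.1, 0.1]
width: 0.0941
```

```bash
cat >> h.py <<'E'
KW=np.array([[325.1923,0,274.8211],[0,325.1923,208.2914],[0,0,1]])
TW=np.array([[1,-.0018,-.0002,-.0012],[.0018,.9595,.2817,-.0834],[-.0003,-.2817,.9595,-.179]])
def won(u,v,z,pos,rot):
    a=(np.array([u,v])-KW[:2,2])/325.1923; th=np.hypot(*a); d=np.r_[a/th*np.sin(th),np.cos(th)]
    r=R.from_euler('xyz',rot); o=r.apply(TW[:,3])+pos; d=r.apply(TW[:,:3]@d); return o+d*(z-o[2])/d[2]
def wproj(p,pos,rot):
    q=TW[:,:3].T@(R.from_euler('xyz',rot).inv().apply(np.asarray(p)-pos)-TW[:,3]); n=np.hypot(q[0],q[1]); th=np.arctan2(n,q[2])
    return KW[:2,2]+325.1923*th*q[:2]/n
E
python3 - <<'E'
from h import *
from bench import get_obs,vision
o=get_obs(); s=vision.snapshot('wrist'); cv2.imwrite('pics/w1.png',s['image'][:,:,::-1])
print(o['tool_pos'],o['ee_rot'])
print(wproj([.559,-.082,.08],o['tool_pos'],o['ee_rot']))
E
```

```text
[ 0.5581 -0.0825  0.2003] [3.141  0.0008 0.0641]
[277.2507 203.2506]
```

View pics/w1.png

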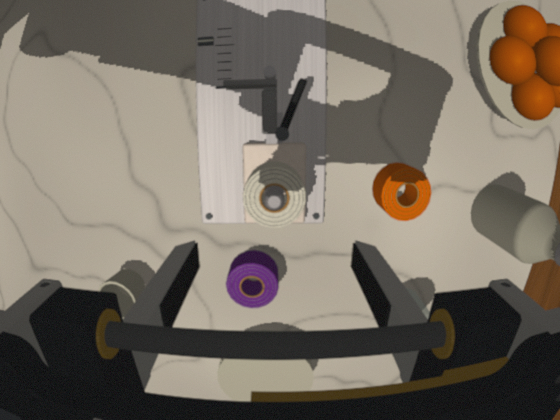

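The wrist view shows the spindle at about (275,202) vs predicted (277,203): consistent. Clip line near (206,41), pointer near (220,84). Refining.

```bash
python3 - <<'E'
import cv2
t=cv2.imread("pics/w1.png")
cv2.imwrite("pics/w1c.png",cv2.resize(t[10:150,190:330],None,fx=4.2,fy=4.2,interpolation=cv2.INTER_CUBIC))
cv2.imwrite("pics/w1d.png",cv2.resize(t[130:240,220:330],None,fx=5,fy=5,interpolation=cv2.INTER_CUBIC))
E
```

```text
(no output)
```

View pics/w1c.png

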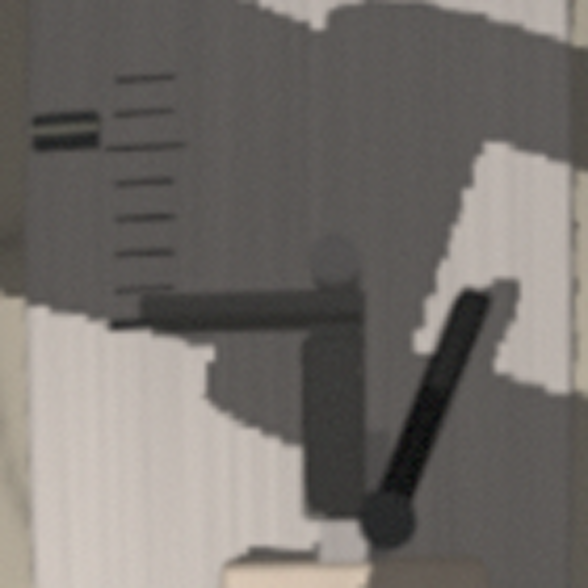

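View pics/w1d.png

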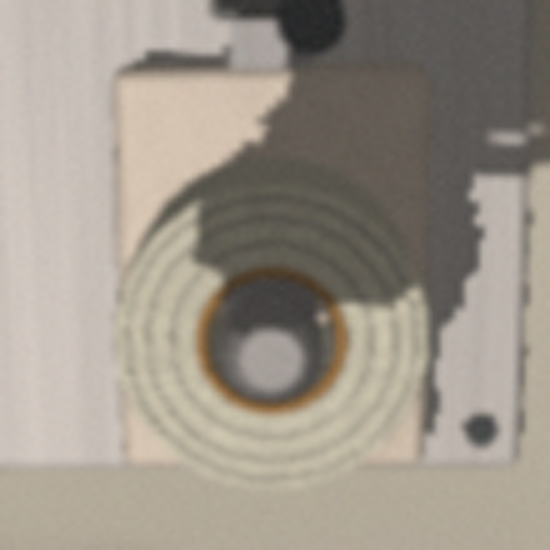

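```bash
python3 - <<'E'
from h import *
p=np.array([0.5581,-0.0825,0.2003]); r=[3.141,.0008,.0641]
W=lambda u,v,z:won(190+(u-1.6)/4.2,10+(v-1.6)/4.2,z,p,r)
D=lambda u,v,z:won(220+(u-2)/5,130+(v-2)/5,z,p,r)
sp=D(271,358,.08); ro=D(272,341,.066); pt=W(113,324,.0115); mk=W(99,127,.014); mk2=W(34,131,.014)
print('spindle',sp,'roll',ro,'pointer',pt,'mark',mk,mk2)
head=sp+.085*ey
for n,q in(('pt',pt),('mk',mk)): print(n,(q-sp)@ex,(q-sp)@ey)
print('travel',(mk-pt)@ey)
print('lever tip',W(477,295,.053),'pivot',W(387,519,.053),'head top corner',W(305,335,.056),W(363,335,.056))
q=W(477,295,.053)-W(387,519,.053);print('len',np.hypot(q@ex,q@ey),'ang',np.arctan2(q@ex,q@ey))
q=W(387,519,.053)-sp;print(q@ex,q@ey)
print('plate face ', (W(250,325,.056)-sp)@ey)
mv([sp[0],sp[1],.036],YAW)
E
```

```text
spindle [ 0.5556 -0.0801  0.08  ] roll [ 0.5558 -0.0804  0.066 ] pointer [0.4842 0.0304 0.0115] mark [0.4773 0.0848 0.014 ] [0.4595 0.0839 0.014 ]
pt -0.06402888864668203 0.11495164002562791
mk -0.06732777490289885 0.16973647790022955
travel 0.05478483787460165
lever tip [0.5772 0.0384 0.053 ] pivot [ 0.5596 -0.0168  0.053 ] head top corner [0.5377 0.0258 0.056 ] [0.5511 0.0265 0.056 ]
len 0.05793247712744734 ang 0.37493136726079057
0.008070799525119321 0.06295759782139243
plate face  0.10946343087843385
from [ 0.558  -0.0831  0.2007] [3.1409 0.     0.0631] w 0.09392943356971017 F [ 0.2221 -0.7911  0.1098]
shift [-0.0086 -0.0129  0.6589] turn [ 0.0002  0.     -0.0007] rows>= 3.9512762188204396 0.019619351078219844
```

Call:
servo_tool(
  targets="1 -0.009 -0.013 0.15 0 0 0;1 -0.009 -0.013 0.3 0 0 0;1 -0.009 -0.013 0.42 0 0 0;1 -0.009 -0.013 0.52 0 0 0;1 -0.009 -0.013 0.6 0 0 0;1 -0.009 -0.013 0.655 0 0 0;1 -0.009 -0.013 0.655 0 0 0;1 -0.009 -0.013 0.655 0 0 0",
)

```text
time: 2.62
tool_pos: [0.5551, -0.0803, 0.0367]
ee_rot: [3.142, 0.001, 0.062]
wrist_force: [-0.5, 0.7, 0.5]
width: 0.0939
```

Call:
servo_tool(
  targets="0.8 0 0 0 0 0 0;0.7 0 0 0 0 0 0;0.6 0 0 0 0 0 0;0.5 0 0 0 0 0 0;0.4 0 0 0 0 0 0;0.4 0 0 0 0 0 0;0.4 0 0 0 0 0 0;0.4 0 0 0 0 0 0",
)

```text
time: 3.28
tool_pos: [0.5565, -0.079, 0.0376]
ee_rot: [3.141, -0.002, 0.065]
wrist_force: [-0.7, -0.6, 4.6]
width: 0.0644
```

Call:
servo_tool(
  targets="0.4 0 0 -0.04 0 0 0;0.4 0 0 -0.1 0 0 0;0.4 0 0 -0.18 0 0 0;0.4 0 0 -0.26 0 0 0;0.4 0 0 -0.34 0 0 0;0.4 0 0 -0.42 0 0 0;0.4 0 0 -0.42 0 0 0;0.4 0 0 -0.42 0 0 0",
)

```text
time: 3.95
tool_pos: [0.5564, -0.0789, 0.1426]
ee_rot: [3.141, -0.002, 0.065]
wrist_force: [0.8, 0.5, -1.8]
width: 0.064
```

```bash
python3 - <<'E'
from h import *
from bench import get_obs,vision
o=get_obs(); s=vision.snapshot('scene'); cv2.imwrite('pics/s2.png',cv2.resize(s['image'][60:300,200:480,::-1],None,fx=2.5,fy=2.5))
c=[onz('scene',*p,.02) for p in((341,77),(385,104),(350,135),(307,107))];print(np.array(c),np.mean(c,0))
mv([.524,.371,.14],np.radians(-8.2))
E
```

```text
[[0.4716 0.4498 0.02  ]
 [0.6149 0.4189 0.02  ]
 [0.5816 0.2812 0.02  ]
 [0.4438 0.3096 0.02  ]] [0.528  0.3649 0.02  ]
from [ 0.5555 -0.0787  0.1409] [-3.1413  0.001   0.065 ] w 0.06410776133951487 F [ 0.4914  0.2428 -1.7511]
shift [-0.0088 -1.8033  0.0042] turn [-0.0001  0.0003  0.0662] rows>= 10.8113969337593 1.6653215059016628
```

View pics/s2.png

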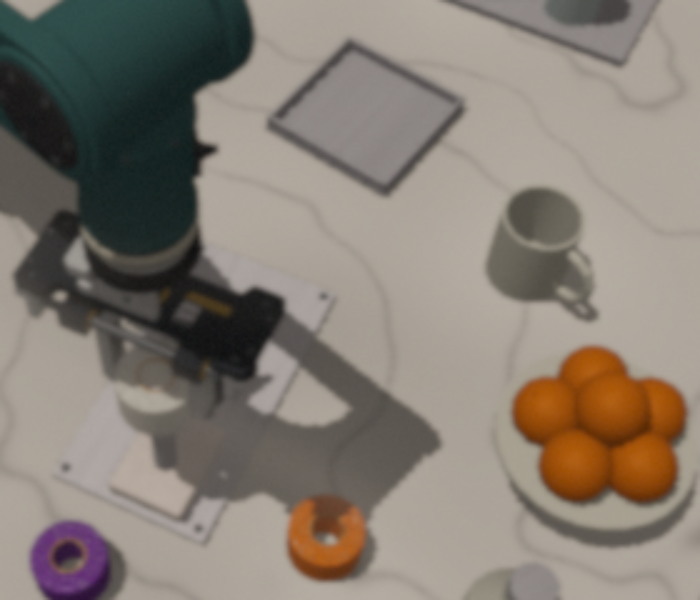

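The roll hangs level in the jaws, clear of the spindle. The tray from both views is at (0.526,0.368). Carrying over.

Call:
servo_tool(
  targets="0.4 0 -0.08 0 0 0 0;0.4 0 -0.2 0 0 0 0;0.4 0 -0.34 0 0 0 0.02;0.4 0 -0.48 0 0 0 0.04;0.4 0 -0.62 0 0 0 0.066;0.4 0 -0.76 0 0 0 0.066;0.4 0 -0.88 0 0 0 0.066;0.4 0 -1 0 0 0 0.066;0.4 0 -1 0 0 0 0.066",
)

```text
time: 4.75
tool_pos: [0.5373, 0.1755, 0.1389]
ee_rot: [-3.14, 0.005, -0.137]
wrist_force: [-0.1, -0.7, -0.1]
width: 0.0643
```

```bash
python3 - <<'E'
from h import *
mv([.526,.368,.14],np.radians(-8.2))
E
```

```text
from [0.5373 0.1755 0.1389] [-3.1402  0.0053 -0.1365] w 0.06426532544764024 F [-0.1092 -0.6613 -0.0766]
shift [-0.1497 -0.7566 -0.0027] turn [-0.0004  0.0017  0.0021] rows>= 4.624210394629727 0.06879735453783543
```

Call:
servo_tool(
  targets="0.4 -0.02 -0.1 0 0 0 0;0.4 -0.05 -0.24 0 0 0 0;0.4 -0.08 -0.38 0 0 0 0;0.4 -0.11 -0.52 0 0 0 0;0.4 -0.13 -0.64 0 0 0 0;0.4 -0.15 -0.72 0 0 0 0;0.4 -0.15 -0.756 0 0 0 0;0.4 -0.15 -0.756 0 0 0 0;0.4 -0.15 -0.756 0 0 0 0",
)

```text
time: 5.5
tool_pos: [0.5291, 0.3618, 0.1401]
ee_rot: [3.139, 0.002, -0.143]
wrist_force: [0.3, 0.1, -1.2]
width: 0.0642
```

```bash
python3 - <<'E'
from h import *
from bench import get_obs,vision
o=get_obs(); s=vision.snapshot('wrist'); cv2.imwrite('pics/w3.png',s['image'][:,:,::-1])
mv([.526,.368,.0185],np.radians(-8.2))
E
```

```text
from [0.5294 0.3613 0.1406] [ 3.1394  0.0011 -0.1436] w 0.06414706535335354 F [ 0.5142  0.4109 -0.5409]
shift [-0.0169 -0.0255  0.4884] turn [ 0.0007  0.0004 -0.0001] rows>= 2.933977124310756 0.02041177567199907
```

View pics/w3.png

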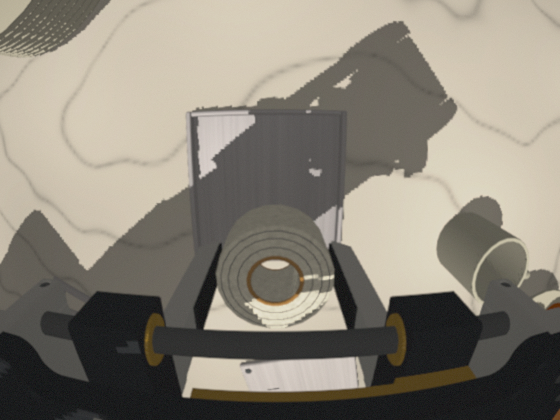

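```bash
python3 - <<'E'
from h import *
p=np.array([.5294,.3613,.1406]);r=[3.1394,.0011,-.1436]
a=won(190,111,.02,p,r);b=won(346,110,.02,p,r);print(a,b)
y=np.radians(-8.2);print((a+b)/2-.075*np.array([-np.sin(y),np.cos(y),0]))
E
```

```text
[0.4631 0.4612 0.02  ] [0.6059 0.4406 0.02  ]
[0.5238 0.3767 0.02  ]
```

Call:
servo_tool(
  targets="0.4 -0.017 -0.035 0.1 0 0 0;0.4 -0.017 -0.035 0.22 0 0 0;0.4 -0.017 -0.035 0.32 0 0 0;0.4 -0.017 -0.035 0.4 0 0 0;0.4 -0.017 -0.035 0.45 0 0 0;0.4 -0.017 -0.035 0.475 0 0 0;0.4 -0.017 -0.035 0.485 0 0 0;0.4 -0.017 -0.035 0.485 0 0 0;0.4 -0.017 -0.035 0.485 0 0 0",
)

```text
time: 6.3
tool_pos: [0.5275, 0.3725, 0.0222]
ee_rot: [-3.14, -0.002, -0.143]
wrist_force: [0.2, 0.2, -0.7]
width: 0.0642
```

Call:
servo_tool(
  targets="0.4 0 0 0.006 0 0 0;0.4 0 0 0.012 0 0 0;0.4 0 0 0.016 0 0 0;0.4 0 0 0.018 0 0 0;0.4 0 0 0.018 0 0 0;0.4 0 0 0.018 0 0 0",
)

```text
time: 6.8
tool_pos: [0.5267, 0.3725, 0.0167]
ee_rot: [-3.141, -0.001, -0.142]
wrist_force: [-0.1, -0.9, 2.6]
width: 0.064
```

Call:
servo_tool(
  targets="0.7 0 0 0 0 0 0;0.74 0 0 0 0 0 0;0.78 0 0 0 0 0 0;0.82 0 0 0 0 0 0;0.86 0 0 0 0 0 0;0.86 0 0 0 0 0 0;0.86 0 0 -0.05 0 0 0;0.86 0 0 -0.15 0 0 0;0.86 0 0 -0.25 0 0 0;0.86 0 0 -0.4 0 0 0;0.86 0 0 -0.5 0 0 0;0.86 0 0 -0.5 0 0 0",
)

```text
time: 7.8
tool_pos: [0.5298, 0.3743, 0.1505]
ee_rot: [-3.132, -0.012, -0.142]
wrist_force: [0.6, 0.2, 0.6]
width: 0.0805
```

```bash
python3 - <<'E'
from h import *
from bench import get_obs,vision
o=get_obs(); s=vision.snapshot('wrist'); cv2.imwrite('pics/w4.png',s['image'][:,:,::-1])
sp=np.array([.5556,-.0801,0]); head=sp+.085*ey
print('head',head)
tgt=head+.013*ex+.004*ey
mv([tgt[0],tgt[1],.15],YAW)
E
```

```text
head [0.55   0.0047 0.    ]
from [0.5287 0.3737 0.147 ] [-3.1352 -0.0081 -0.1424] w 0.08073552093099944 F [-0.7303  0.5488 -0.3075]
shift [ 0.3416  1.4222 -0.0182] turn [-0.0018 -0.0028 -0.0661] rows>= 8.769679430077238 1.664853745398485
```

View pics/w4.png

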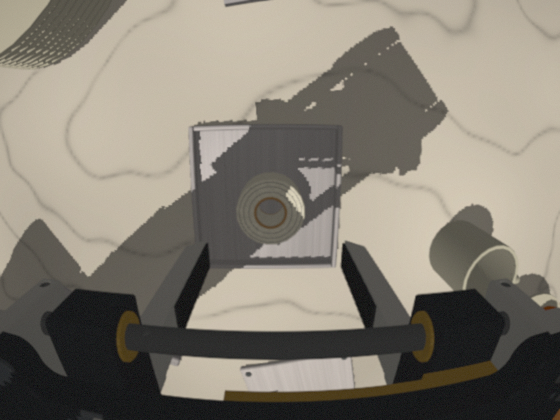

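The roll sits flat in the tray (at (269,209), tray spans 190–340 × 125–266). Now back to the leg.

Call:
servo_tool(
  targets="0.7 0.12 0.15 0 0 0 -0.02;0.7 0.2 0.3 0 0 0 -0.05;0.7 0.2 0.46 0 0 0 -0.066;0.7 0.2 0.62 0 0 0 -0.066;0.7 0.2 0.78 0 0 0 -0.066;0.7 0.2 0.94 0 0 0 -0.066;0.7 0.2 1 0 0 0 -0.066;0.7 0.2 1 0 0 0 -0.066;0.7 0.2 1 0 0 0 -0.066",
)

```text
time: 8.6
tool_pos: [0.5398, 0.1171, 0.14]
ee_rot: [-3.141, 0.002, 0.063]
wrist_force: [0.8, -0.4, 0.1]
width: 0.0657
```

```bash
python3 - <<'E'
from h import *
sp=np.array([.5556,-.0801,0]); head=sp+.085*ey
tgt=head+.013*ex+.004*ey
mv([tgt[0],tgt[1],.15],YAW)
E
```

```text
from [0.5398 0.1171 0.14  ] [-3.1411  0.0016  0.0629] w 0.0657406980518448 F [ 0.8247 -0.3765  0.0787]
shift [ 0.0644  0.4349 -0.0402] turn [-0.0002  0.0005 -0.0008] rows>= 2.646813426141904 0.0245760151049082
```

Call:
servo_tool(
  targets="0.7 0.02 0.1 0 0 0 0;0.7 0.05 0.22 0 0 0 0;0.7 0.064 0.33 0 0 0 0;0.7 0.064 0.4 0 0 0 0;0.7 0.064 0.435 0 0 0 0;0.7 0.064 0.435 0 0 0 0;0.7 0.064 0.435 0 0 0 0;0.7 0.064 0.435 0 0 0 0",
)

```text
time: 9.27
tool_pos: [0.5634, 0.0119, 0.1407]
ee_rot: [-3.141, 0.0, 0.067]
wrist_force: [-0.9, 0.2, -0.3]
width: 0.066
```

```bash
python3 - <<'E'
from h import *
from bench import get_obs,vision
o=get_obs(); s=vision.snapshot('wrist'); cv2.imwrite('pics/w5.png',s['image'][:,:,::-1])
print(o['tool_pos'],o['ee_rot'])
sp=np.array([.5556,-.0801,0]); head=sp+.085*ey
tgt=head+.013*ex+.004*ey
mv([tgt[0],tgt[1],.02],YAW)
E
```

```text
[0.5634 0.0119 0.1407] [-3.1408  0.0004  0.0668]
from [0.5634 0.0119 0.1409] [-3.141   0.0001  0.067 ] w 0.06569064515722577 F [ 0.1911  0.7453 -0.114 ]
shift [-0.003   0.0093  0.4834] turn [-0.0002  0.      0.0005] rows>= 2.898769849025225 0.013292716339831964
```

View pics/w5.png

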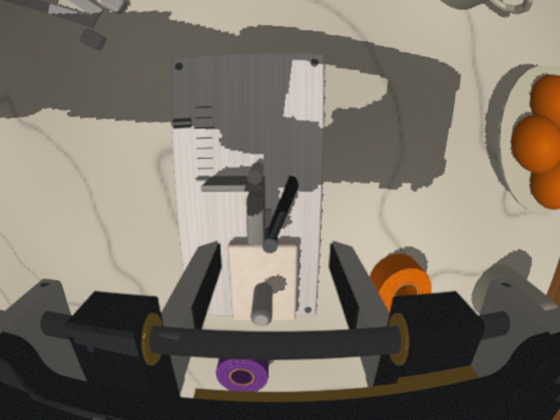

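```bash
python3 - <<'E'
import cv2
t=cv2.imread("pics/w5.png")
cv2.imwrite("pics/w5c.png",cv2.resize(t[100:260,160:320],None,fx=3.7,fy=3.7,interpolation=cv2.INTER_CUBIC))
E
```

```text
(no output)
```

View pics/w5c.png

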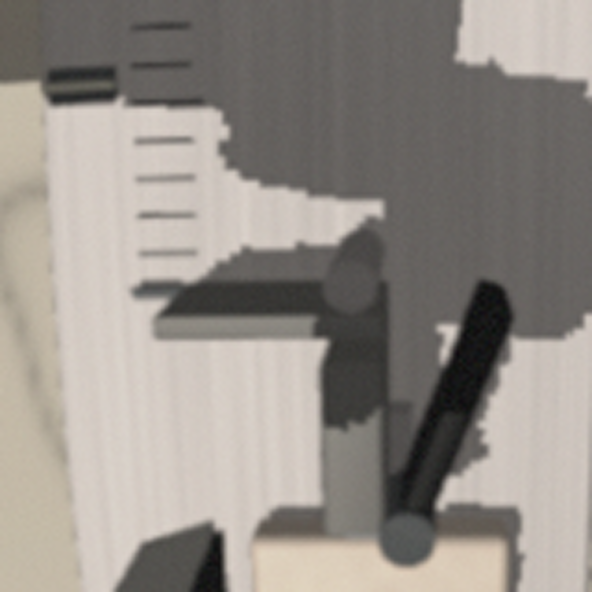

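```bash
python3 - <<'E'
from h import *
p=np.array([.5634,.0119,.1407]);r=[-3.1408,.0004,.0668]
W=lambda u,v,z:won(160+(u-1.4)/3.7,100+(v-1.4)/3.7,z,p,r)
pt=W(134,290,.0115);mk=W(117,84,.014);pv=W(408,538,.053)
print(pt,mk,pv,'travel',(mk-pt)@ey)
print('head from pivot',pv-.008*ex+.022*ey,'head from ptr',pt+.065*ex-.03*ey)
print('cheek',W(325,345,.056),W(325,500,.056))
E
```

```text
[0.483  0.0308 0.0115] [0.4778 0.0853 0.014 ] [ 0.5596 -0.0172  0.053 ] travel 0.054767143822322575
head from pivot [0.5502 0.0042 0.053 ] head from ptr [0.5499 0.0051 0.0115]
cheek [0.538  0.0298 0.056 ] [ 0.5395 -0.0076  0.056 ]
```

Call:
servo_tool(
  targets="0.7 -0.003 0.009 0.1 0 0 0;0.7 -0.003 0.009 0.22 0 0 0;0.7 -0.003 0.009 0.33 0 0 0;0.7 -0.003 0.009 0.41 0 0 0;0.7 -0.003 0.009 0.46 0 0 0;0.7 -0.003 0.009 0.483 0 0 0;0.7 -0.003 0.009 0.483 0 0 0;0.7 -0.003 0.009 0.483 0 0 0",
)

```text
time: 9.98
tool_pos: [0.5637, 0.0083, 0.0213]
ee_rot: [3.141, -0.002, 0.066]
wrist_force: [0.7, -0.1, -0.4]
width: 0.0659
```

Call:
servo_tool(
  targets="0.7 0 -0.03 0 0 0 0;0.7 0 -0.06 0 0 0 0;0.7 0 -0.09 0 0 0 0;0.7 0 -0.12 0 0 0 0;0.7 0 -0.15 0 0 0 0;0.7 0 -0.18 0 0 0 0;0.7 0 -0.21 0 0 0 0;0.7 0 -0.235 0 0 0 0;0.7 0 -0.255 0 0 0 0;0.7 0 -0.27 0 0 0 0;0.7 0 -0.27 0 0 0 0;0.7 0 -0.27 0 0 0 0",
)

```text
time: 10.98
tool_pos: [0.5597, 0.075, 0.0219]
ee_rot: [3.14, -0.003, 0.066]
wrist_force: [0.8, -4.3, 3.9]
width: 0.0658
```

```bash
python3 - <<'E'
from h import *
from bench import get_obs,vision
o=get_obs(); print(o['tool_pos'],o['ee_rot'],o['wrist_force'],o['width'])
for n in('wrist','top'):
    s=vision.snapshot(n); cv2.imwrite(f'pics/{n}6.png',s['image'][:,:,::-1])
sp=np.array([.5556,-.0801,0]); head=sp+.085*ey
q=o['tool_pos']-head; print(q@ex,q@ey)
t=cv2.imread('pics/wrist6.png'); cv2.imwrite('pics/w6c.png',cv2.resize(t[90:290,130:390],None,fx=3,fy=3,interpolation=cv2.INTER_CUBIC))
E
```

```text
[0.5597 0.075  0.0219] [ 3.1397 -0.0031  0.0658] [ 0.7579 -4.3221  3.8885] 0.06576941692545055
0.014214708874887783 0.06947234098378932
```

View pics/w6c.png

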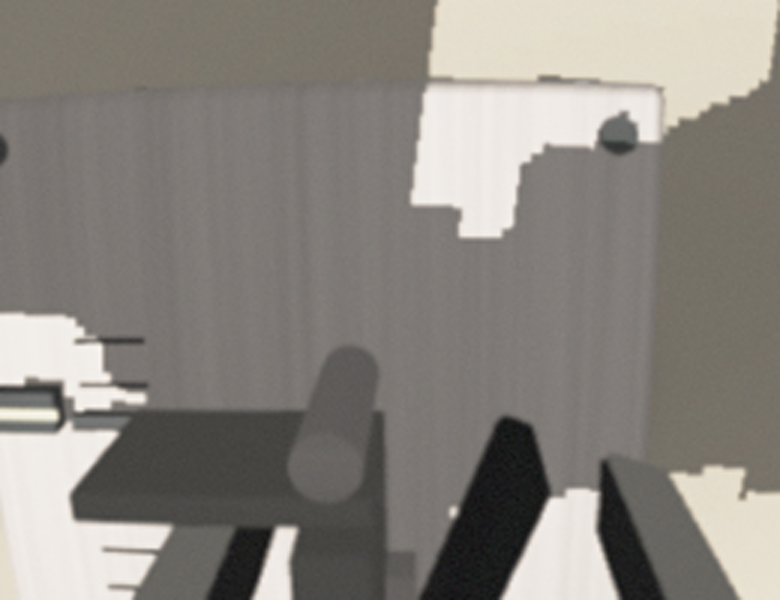

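```bash
python3 - <<'E'
from h import *
p=np.array([.5597,.075,.0219]);r=[3.1397,-.0031,.0658]
W=lambda u,v,z:won(130+(u-1)/3,90+(v-1)/3,z,p,r)
pt=W(75,420,.0115);mk=W(58,411,.014);print(pt,mk,'remaining',(mk-pt)@ey)
print('mark line left end',W(2,412,.014))
E
```

```text
[0.4797 0.0833 0.0115] [0.4768 0.086  0.014 ] remaining 0.002924406885821154
mark line left end [0.4632 0.0847 0.014 ]
```

```bash
python3 - <<'E'
import cv2
t=cv2.imread("pics/wrist6.png")
cv2.imwrite("pics/w6d.png",cv2.resize(t[200:250,105:205],None,fx=7.5,fy=7.5,interpolation=cv2.INTER_CUBIC))
E
```

```text
(no output)
```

View pics/w6d.png

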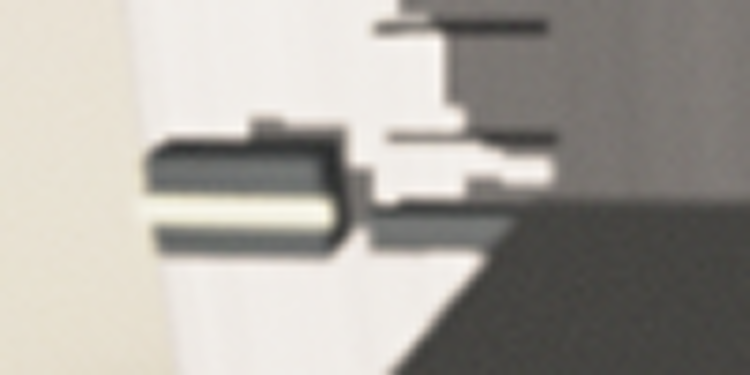

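Call:
servo_tool(
  targets="0.7 -0.01 -0.006 0 0 0 0;0.7 -0.018 -0.012 0 0 0 0;0.7 -0.022 -0.012 0 0 0 0;0.7 -0.022 -0.012 0 0 0 0;0.7 -0.022 -0.012 0 0 0 0;0.7 -0.022 -0.012 0 0 0 0",
)

```text
time: 11.58
tool_pos: [0.5542, 0.0774, 0.0206]
ee_rot: [3.141, -0.003, 0.065]
wrist_force: [3.1, -4.3, 2.1]
width: 0.0656
```

```bash
cat > look.py <<'E'
from h import *
import sys
from bench import get_obs,vision
o=get_obs(); s=vision.snapshot('wrist'); n=sys.argv[1]
print(o['time'],o['tool_pos'],o['ee_rot'],o['wrist_force'],o['width'])
sp=np.array([.5556,-.0801,0]); head=sp+.085*ey
q=o['tool_pos']-head; print('rel head0',q@ex,q@ey)
t=s['image'][:,:,::-1]; a=cv2.resize(t[90:310,130:400],None,fx=2.9,fy=2.7,interpolation=cv2.INTER_CUBIC); cv2.imwrite(f'pics/{n}a.png',a)
cv2.imwrite(f'pics/{n}b.png',cv2.resize(t[200:250,105:205],None,fx=7.5,fy=7.5,interpolation=cv2.INTER_CUBIC)); cv2.imwrite(f'pics/{n}.png',t)
np.save('pose.npy',np.r_[o['tool_pos'],o['ee_rot']])
E
python3 look.py w7
```

```text
11.5833 [0.5542 0.0774 0.0206] [ 3.1406 -0.0034  0.0646] [ 3.1253 -4.3283  2.0955] 0.06563942868617094
rel head0 0.008927543058864257 0.0722530366493921
```

View pics/w7a.png

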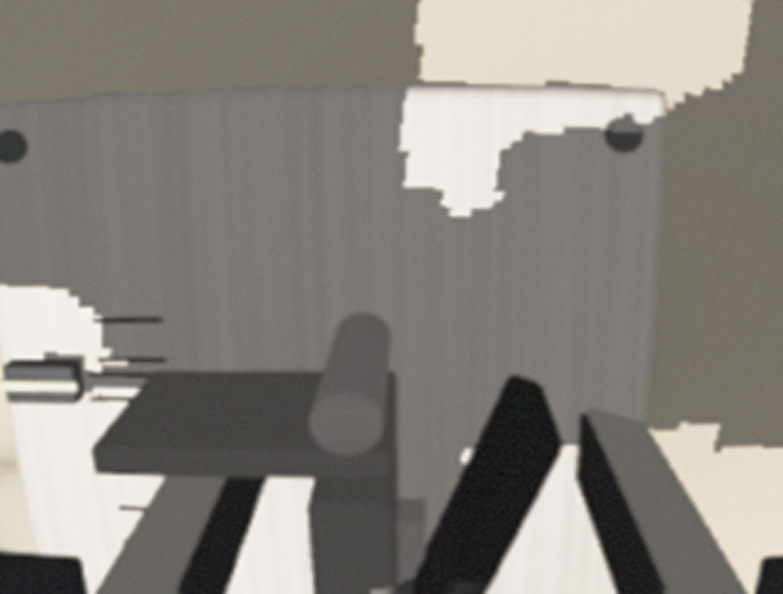

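View pics/w7b.png

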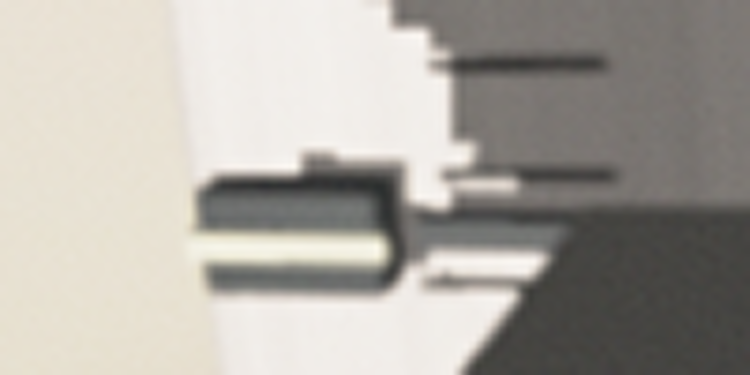

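```bash
python3 - <<'E'
from h import *
a=np.load('pose.npy');p=a[:3];r=a[3:]
W=lambda u,v,z:won(105+(u-3.2)/7.5,200+(v-3.2)/7.5,z,p,r)
pt=W(415,235,.0115);mk=W(388,249,.014);print(pt,mk,'remaining',(mk-pt)@ey, (W(388,235,.014)-mk)@ey)
E
```

```text
[0.4784 0.0857 0.0115] [0.4767 0.0853 0.014 ] remaining -0.00037102916584543785 0.0012724202138372138
```

Pointer is within ~0.5 mm of the line by the ray check and the lever is still open. Narrow the gripper to 46 mm first.

Call:
servo_tool(
  targets="0.64 0 0 0 0 0 0;0.58 0 0 0 0 0 0;0.53 0 0 0 0 0 0;0.49 0 0 0 0 0 0;0.49 0 0 0 0 0 0;0.49 0 0 0 0 0 0",
)

```text
time: 12.13
tool_pos: [0.5509, 0.0772, 0.019]
ee_rot: [3.141, 0.004, 0.065]
wrist_force: [-2.1, -4.4, 0.7]
width: 0.046
```

```bash
python3 look.py w8
```

```text
12.1333 [0.5509 0.0772 0.019 ] [3.1405 0.0044 0.0649] [-2.104  -4.3996  0.7184] 0.04600881444431572
rel head0 0.005625954935497536 0.07231615699315934
```

View pics/w8a.png

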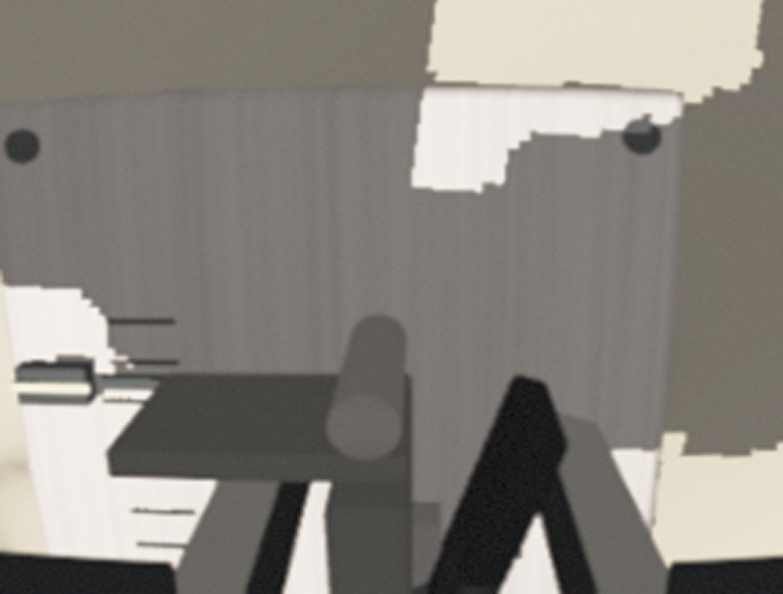

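View pics/w8b.png

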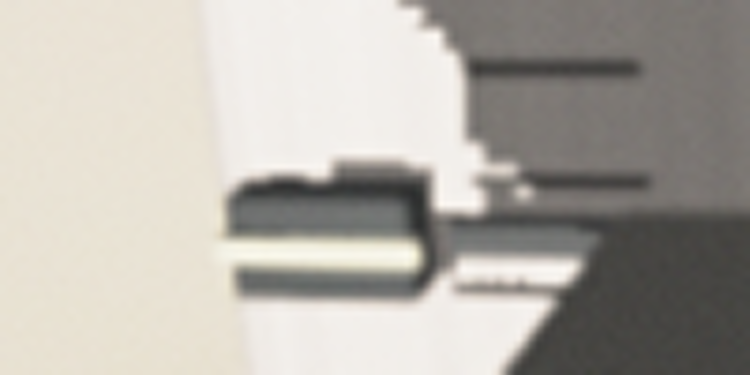

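Fingers straddle head and lever, the pointer is still on the line. Squeeze.

Call:
servo_tool(
  targets="0.45 -0.004 0 0 0 0 0;0.4 -0.009 0 0 0 0 0;0.36 -0.013 0 0 0 0 0;0.32 -0.017 0 0 0 0 0;0.28 -0.021 0 0 0 0 0;0.24 -0.025 0 0 0 0 0;0.18 -0.025 0 0 0 0 0;0.1 -0.025 0 0 0 0 0;0.1 -0.025 0 0 0 0 0;0.1 -0.025 0 0 0 0 0;0.1 -0.025 0 0 0 0 0",
)

```text
time: 13.1
tool_pos: [0.5457, 0.077, 0.0189]
ee_rot: [3.141, 0.002, 0.065]
wrist_force: [0.7, -4.6, -0.7]
width: 0.023
```

```bash
python3 look.py w9
```

```text
13.1 [0.5457 0.077  0.0189] [3.1407 0.0019 0.0655] [ 0.6616 -4.6492 -0.7321] 0.02300501619769303
rel head0 0.0004188052522375502 0.07240100955077637
```

View pics/w9a.png

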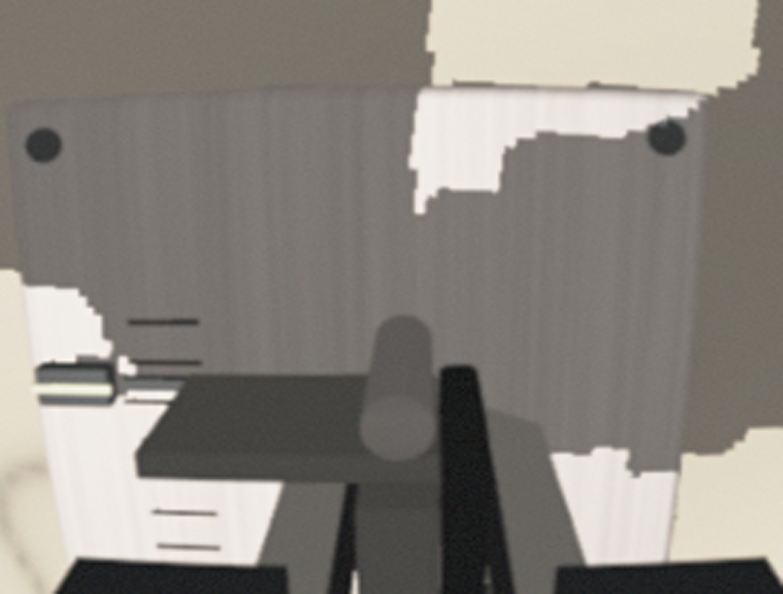

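View pics/w9b.png

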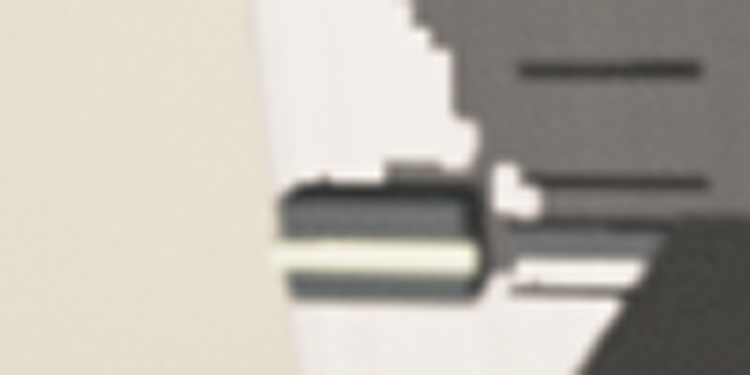

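Call:
servo_tool(
  targets="0.1 0 0 0 0 0 0;0.1 0 0 0 0 0 0;0.1 0 0 0 0 0 0;0.1 0 0 0 0 0 0;0.1 0 0 0 0 0 0;0.1 0 0 0 0 0 0",
)

```text
time: 13.65
tool_pos: [0.5457, 0.077, 0.0189]
ee_rot: [3.141, 0.002, 0.065]
wrist_force: [1.1, -4.9, -0.9]
width: 0.0231
```

```bash
python3 look.py w10; python3 - <<'E'
from h import *
from bench import vision
a=np.load('pose.npy');p=a[:3];r=a[3:]
W=lambda u,v,z:won(105+(u-3.2)/7.5,200+(v-3.2)/7.5,z,p,r)
pt=W(505,242,.0115);mk=W(478,257,.014);print(pt,mk,'remaining',(mk-pt)@ey)
A=lambda u,v,z:won(130+u/2.9,90+v/2.7,z,p,r)
for q in((442,372),(444,520),(478,372)):
    w=A(*q,.053)-np.array([.55,.0047,0]);print('lever edge rel head0',w@ex,w@ey)
s=vision.snapshot('top');t=s['image'][:,:,::-1]; cv2.imwrite('pics/t10.png',cv2.resize(t[100:270,80:360],None,fx=2.8,fy=2.8,interpolation=cv2.INTER_CUBIC))
s=vision.snapshot('scene');t=s['image'][:,:,::-1]; cv2.imwrite('pics/s10.png',cv2.resize(t[60:260,200:460],None,fx=3,fy=3,interpolation=cv2.INTER_CUBIC))
E
```

```text
13.65 [0.5457 0.077  0.0189] [3.1407 0.0019 0.0654] [ 1.1285 -4.9216 -0.8775] 0.02305235730986168
rel head0 0.000411815774940343 0.07239723331857918
[0.4785 0.0858 0.0115] [0.4769 0.0853 0.014 ] remaining -0.00043662042496968816
lever edge rel head0 0.002865626779011442 0.10370209430790656
lever edge rel head0 0.0034208855727673446 0.07402117411920339
lever edge rel head0 0.008749374538852378 0.10368425593250363
```

View pics/s10.png

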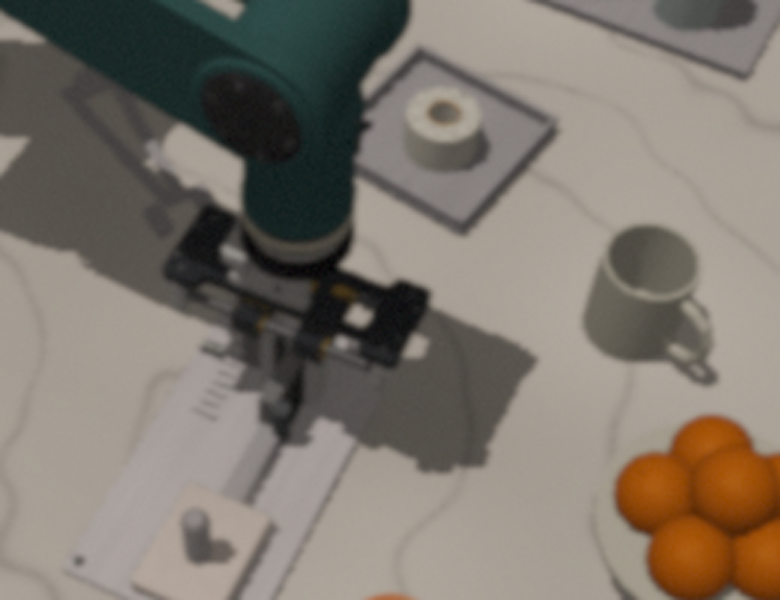

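View pics/t10.png

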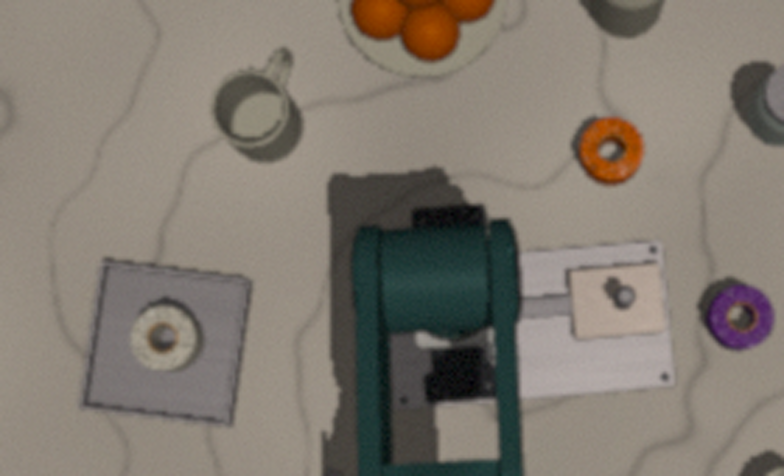

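View pics/w10.png

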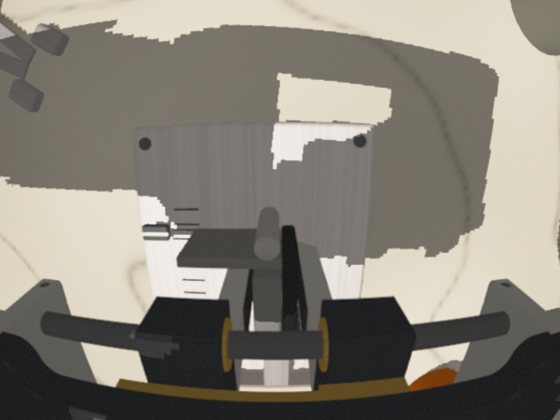

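All good: the pointer is within 0.5 mm of the line, the lever edge runs parallel to the head (~0.02 rad), and the roll lies flat in the tray. Handing in.

```bash
python3 -c "
from bench import robot
print(robot.close_job())"
```

```text
the job is handed in; nothing more can be done
None
```

I finished the job and handed it in at 13.7 s of the 54 s allowed. The system gave no verdict.

**What I did:** I lifted the roll off its spindle, set it in the tray and let go of it there. I then pushed the guide leg out about 55 mm to the index line, with the lever still open. There I squeezed the lever shut and kept the grip on.

**Last checks before hand-in:**
- **Pointer:** about 0.4 mm from the line in the wrist view (calibration is good to about 2 mm).
- **Lever:** its edge runs parallel to the head to about 0.02 rad. The finger opening is 23.1 mm, against the 24 mm nominal width of closed head and lever.
- **Grip:** the wrist force shows the arm holding about 4.9 N against the spring. I could not measure the finger forces on leg and lever separately.
- **Roll:** it lies flat near the tray's centre in the wrist, scene and top views.
- **Bystanders:** the mug and jar show no shift in the final pictures. The saucers and the small cup were mostly out of frame, but the arm never came near them.

**Disagreements:**
- **Tray and spindle positions:** the camera views differed by several millimetres, up to about 12 mm for the tray's centre. For the spindle and leg I used the wrist view, which matched the given dimensions best.
- **Wrong-way nudge:** I once moved the tool about 5 mm to the wrong side across the leg. It did no harm; the lever stayed open and the pointer stayed at the mark.

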